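# Isolate the bench air and push the lock-out bar through the valve

### The arm

A 6-joint arm with a two-finger parallel gripper is mounted at the origin on the work surface; the furniture and walls round the work are solid. World frame = base frame: x ahead of the robot, y to its left, z up, the work surface at z = 0. Lengths are in mm, angles in rad, forces in N, time in s.
With the tool pointing down it reaches from about 400 to 925 mm from the base axis. Payload 12.5 kg.
Tool frame: the origin (TCP) lies on the mounting face of the last link; the fingertips stand 190 mm ahead of it and the grasp point (between the pads) lies 171 mm ahead of it (env.grasp_offset is the distance from the TCP to the grasp point, in mm); z points along the fingers, y is the direction in which the jaws open and shut (so a half turn about z gives the same grasp; the last joint's range is limited). The gripper opens to 95 mm and grips with 3 to 60 N. Pads are 20 mm wide; open, the fingers measure 119 mm over their backs; the gripper's body (75 mm by 180 mm) begins 59 mm behind the grasp point.
Start: joints at [-1.368, 0.491, 1.559, -0, 1.092, -0.106], TCP at [189.967, -595.431, 404.761] pointing down, gripper open.
Joint ranges: [-3.1, 3.1], [-0.84, 2.19], [0.05, 2.79], [-1.13, 4.28], [0.06, 2.93], [-2.69, 2.69]. Speed limits (rad/s): [2.22, 2.22, 2.79, 3.14, 3.14, 3.14].

### API

Orientations are given as [roll, pitch, yaw] about the fixed x, y, z axes, in that order (R = Rz(yaw) Ry(pitch) Rx(roll)).
In Python, from cell import env, viewer gives the robot as it stands.
- The arm moves only by the tool play_rows, never from a script. Its argument "increments" is a list of rows, each an object of numbers: "dx", "dy", "dz": the shift along the tool's x, y, z in mm; "rx", "ry", "rz": the turn, a rotation vector about the tool's x, y, z in units of 6 degrees (1.0 is 6 degrees). A call has 1 to 8 rows; each row is the pose to reach, as a shift and turn from the pose measured when the call began, along the tool's axes at that moment; what a row does not reach only later rows make up. A row lasts 1/12 s, in which the tool goes at most 41.7 mm and 7.16 degrees, less where a joint would pass 70% of its speed; a pose out of reach is approached as far as the arm can. A call with a gripper value outside its range is refused whole. "fingers" is the opening, from 0 (shut) to 1 (fully open), set as the call begins (left out, the last holds). The fingers move at their own pace and stop on an object; the grip force is fixed at half the most. Time passes only in rows, so rows that repeat a pose let the fingers close. It gives the time, the measured TCP pose, the force and the opening at its end, in the units of the state.
- env.state(): the state, without advancing time (a new reading comes with each control period).
- viewer.read_camera(name): name is "side" or "top" or "wrist"; returns a dict with "image" (480x640x3 uint8, red, green, blue), "fx", "fy", "cx", "cy" (pixels), "k1" (the pictures are not rectified: a ray, as slopes to the right and down, at radius r is drawn at 1 + k1 r^2 times it, then the intrinsics apply), "rvec" (rotation vector, rad) and "tvec" (3), from world to camera coordinates, as OpenCV has them. Camera axes: x right, y down, z forward; pixel columns grow to the right and rows downward; lengths in mm; the calibration is good to about 2 mm. A picture is of the moment at which its call begins. There is no depth.
- env.job_done(): hands the job in, once; it reports no verdict.
The state is a dict: "t": time; "joints": joint angles; "qvel": joint speeds; "tau": joint torques, N m; "eef_pos": TCP position; "tcp_rot": TCP orientation; "ft_force": force on the tool from outside, world axes, zero at the start; "moment": the same for the moment, N m; "opening": opening from 0.0 (shut) to 1.0 (fully open).
Only numpy, scipy, OpenCV 4.12 (cv2) and the standard library are available. Lean on these libraries where they do the work, as an engineer would, in place of code of your own. Each camera call takes 0.05 s, during which the arm holds its last target.

### The job

The air outlet has to be locked off before maintenance: turn the slotted disc on top of the bench air valve until its slot is in line with the lock-out bar, then push the bar by its upright tab through the slot until it is fully home and its padlock hole stands out on the far side. Only push with the fingertips or the outside of the fingers: do not pinch or squeeze the lugs or the tab, and do not use heavy force. Leave the padlock and everything else on the bench lying where it is, and finish with the hand clear.

Things in the scene. Friction and masses are not known exactly. Their poses are not given: they have to be found in the camera images.
- lock_disc (a joint): turn of the slotted steel disc about its upright axis, rad, anticlockwise from above positive; at 0, pi or -pi the slot is in line with the bar (either way round is the same). No stop or click there: it turns on past, over a full turn each way. About 3 N at a lug moves it; it stays where left. The bar enters if the slot is within about 0.15 rad of line; its tapered nose then squares the disc up
- slot (a point): centre of the disc's upper face, on the axis, 68 mm above the bench; x axis along the slot. Disc 72 mm across, upper part 14 mm thick, cut right across by an open-topped slot 16 mm wide with flared mouths. A weighing terminal 290 mm high stands behind it to the left, a monitor 320 mm high farther left: come in with the hand over 0.4 m up and go down from above
- lug_a (a point): top centre of one of the disc's two upright round steel lugs (11 mm in diameter, 14 mm at the head, standing 35 mm above the disc's upper face, 28 mm from the axis, at 90 degrees to the slot, on its +y side)
- lug_b (a point): top centre of the other lug, alike, opposite lug_a on the slot's -y side
- lock_bar (a joint): how far the lock-out bar has been pushed, m: 0 fully back, 0.097 fully home against its stop (start 0 to 0.002, nose just outside the disc). About 3 N moves it; it stays where it is left. Misaligned, its nose strikes the disc's rim and it stops within 5 mm
- bar_tab (a point): middle of the rear face (the face to push) of the bar's upright thumb tab, about 86 mm above the bench; x axis: the direction in which to push, along the bar toward the disc's axis. Tab 8 mm thick along the bar, 22 mm wide, from 72 to 100 mm above the bench
- bar_tip (a point): end of the bar's tapered nose, middle of its 12 mm wide, 10 mm high section, 59 mm above the bench; x axis along the bar. The padlock hole lies 7 to 17 mm behind it. At home the nose stands 58 mm beyond the disc's axis, 22 mm past its rim
- air_valve: bench valve fixed to the bench, origin on the bench under the disc's axis; x axis: push direction of the bar. Guide of the bar: 30 mm wide, 69 mm high, 41 to 156 mm behind the axis. Coupling 65 mm to +y; 44 mm gauge centred 70 mm to -y. Nothing fixed to it is higher than 70 mm: fingertips 76 mm above the bench clear all but the lugs (to 103 mm) and the tab
- padlock: brass padlock 40 x 36 x 18 mm with a steel shackle, lying loose beside the valve; leave it alone; origin under its body
- screwdriver: loose flat screwdriver, 197 mm long; leave it alone
- tally_counter: loose hand tally counter, 77 x 47 x 26 mm; leave it alone
- marker: loose felt marker, 126 mm long; leave it alone
- sample_jar: loose sample jar, 68 mm across and 73 mm high; leave it alone
- blue_tape_small: loose small roll of blue tape, 56 mm across and 19 mm high; leave it alone

How it is judged (in metres and radians):
On the way, in this order (a step that is already met when the one before it is completed fails the run):
1. the disc is turned so that its slot lies in line with the bar, the bar not yet through (angle between the x axis of slot and the x axis of bar_tip, either way round below 0.17 rad and value of joint lock_bar below 0.06 m), for 0.1 s.
2. the bar is pushed through the slot (value of joint lock_bar above 0.091 m), for 0.1 s.
At the end, for the whole second after the job is handed in: The bar is through the disc's slot and fully home (within 6 mm of its stop, so the padlock hole is clear of the disc), the slot in line with the bar within 0.08 rad, both at rest, the hand clear (value of joint lock_bar above 0.091 m and angle between the x axis of slot and the x axis of bar_tip, either way round below 0.08 rad and velocity of joint lock_bar below 0.01 m/s and velocity of joint lock_disc below 0.1 rad/s); the robot touches nothing.
It fails at once if the disc or its lugs squeezed, or pushed with more than 40 N (contact force between the fingers and lock_disc above 40 N).
It fails at once if the bar or its tab squeezed, or pushed with more than 40 N (contact force between the fingers and lock_bar above 40 N).
It fails at once if the padlock moved or lifted (distance of padlock from where it was at the start of the episode above 0.015 m).
It fails at once if another loose thing moved or lifted (distance of any of screwdriver, tally_counter, marker, sample_jar, blue_tape_small from where it was at the start of the episode above 0.02 m).
It also fails if it takes over 54 s, if anything falls off the work surface, if the arm or the gripper's body presses on something with over 40 N, if the wrist force passes 120 N, or if a joint passes its speed limit or range.

## Working session

There is one attempt and no reset: what is moved stays moved. The work goes in short steps, Python scripts to look and compute and a tool call to move; the robot and the scene stay as the last step left them, time stands still between calls to the robot, and variables do not carry over. Pictures are saved under pics/ and viewed, and the job is handed in when it is done.

Besides the shell and the picture viewer there is one more tool, called after ">>>" as a command line: name --argument value ..., lists and objects as JSON in quotes. play_rows: Moves the arm, as the interface text tells. Its arguments: {"type":"object","properties":{"increments":{"type":"array","items":{"type":"object","properties":{"dx":{"type":"number"},"dy":{"type":"number"},"dz":{"type":"number"},"rx":{"type":"number"},"ry":{"type":"number"},"rz":{"type":"number"}}}},"fingers":{"type":"number"}},"required":["increments"]}

```bash
mkdir -p pics; ls
python3 - <<'E'
from cell import env, viewer
import cv2, pickle
d={}
for n in ("side","top","wrist"):
    c=viewer.read_camera(n); d[n]=c
    cv2.imwrite(f"pics/{n}0.png",c["image"][:,:,::-1]); print(n,c["fx"],c["k1"],c["rvec"],c["tvec"])
pickle.dump(d,open("d0.pkl","wb"))
print(env.state())
E
```

```text
pics
side 548.2731457322333 -0.12659001436030906 [ 0.12027003  2.81858793 -1.30630775] [ 578.44380871   72.13403492 1044.67551384]
top 613.130042016347 -0.17858157860854307 [ 2.12595729 -2.07852405  0.23600532] [ -56.1222166   589.14507752 1175.29360436]
wrist 376.17949719024335 -0.03200139818751358 [-2.33527742  1.70402562  0.25669537] [-623.73200012  -34.62958518  392.71026927]
{'t': 0.15, 'joints': array([-1.36759984e+00,  4.91402114e-01,  1.55932395e+00,  3.77211949e-06,
        1.09171330e+00, -1.05615707e-01]), 'qvel': array([-1.61918327e-03, -3.28229801e-03, -1.03958094e-03, -1.33908345e-03,
        4.33008570e-04, -5.40178841e-05]), 'tau': array([ 1.30468132e-03, -6.12894845e+01, -2.58278668e+01,  6.92411978e-02,
        4.73302149e-02, -8.77140928e-05]), 'eef_pos': array([ 189.96141847, -595.40305773,  404.30272552]), 'tcp_rot': array([-3.14075102e+00, -9.25864567e-05,  3.08810412e-01]), 'ft_force': array([-0.40949909, -0.5310268 ,  0.48503892]), 'moment': array([ 0.00167903, -0.00798101, -0.03730662]), 'opening': 1.002312945360757}
```

View pics/side0.png

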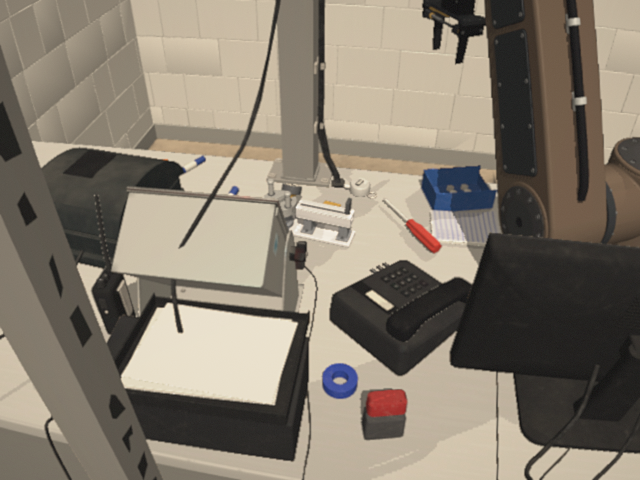

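View pics/top0.png

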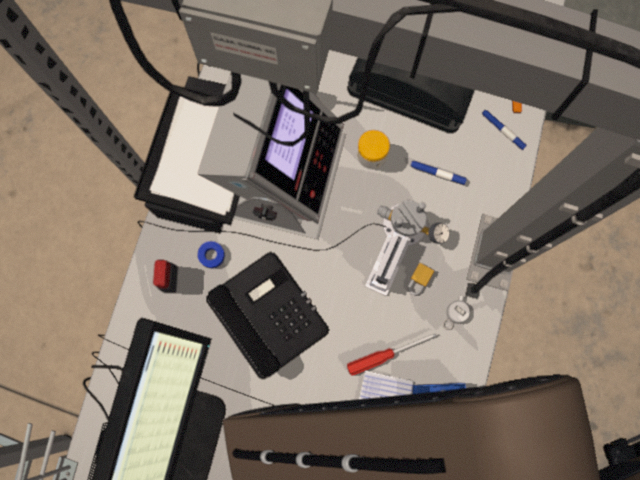

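View pics/wrist0.png

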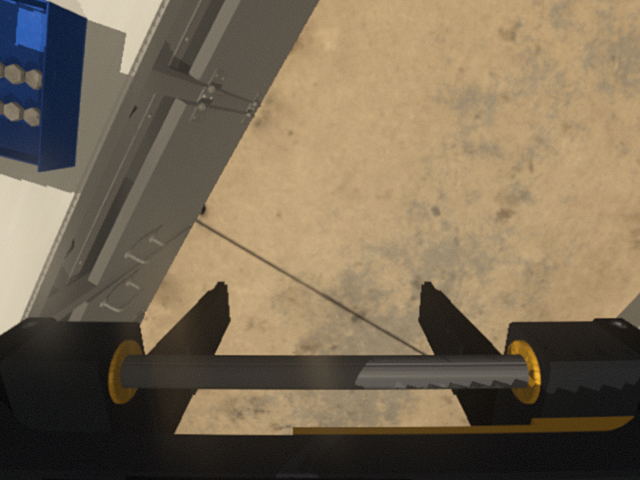

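The top view shows the valve near (405,220). Its bar guide runs down to (380,290), the padlock is at (423,278), and a post stands at about (485,245). I'll zoom in.

```bash
cat > h.py <<'E'
import numpy as np, cv2
def K(c): return np.array([[c["fx"],0,c["cx"]],[0,c["fy"],c["cy"]],[0,0,1.]])
def ray(c,u,v):
    p=cv2.undistortPoints(np.array([[[u,v]]],float),K(c),np.array([c["k1"],0,0,0,0.]))[0,0]
    R=cv2.Rodrigues(np.array(c["rvec"],float))[0]; t=np.array(c["tvec"],float).ravel()
    return -R.T@t, R.T@np.array([p[0],p[1],1.])
def onz(c,u,v,z):
    o,d=ray(c,u,v); return o+d*(z-o[2])/d[2]
def proj(c,P):
    return cv2.projectPoints(np.array(P,float).reshape(-1,1,3),np.array(c["rvec"],float),np.array(c["tvec"],float),K(c),np.array([c["k1"],0,0,0,0.]))[0][:,0]
E
python3 - <<'E'
import pickle,cv2
from h import *
d=pickle.load(open("d0.pkl","rb"))
im=d["top"]["image"][185:305,350:470,::-1]
cv2.imwrite("pics/topc.png",cv2.resize(im,(600,600),interpolation=cv2.INTER_CUBIC))
im=d["side"]["image"][150:260,240:380,::-1]
cv2.imwrite("pics/sidec.png",cv2.resize(im,(700,550),interpolation=cv2.INTER_CUBIC))
t=d["top"]
for n,u,v,z in [("axis",405,220,68),("guideend",380,290,69),("padlock",423,278,10),("post",485,245,0),("postnear",470,288,0),("jar",373,145,73),("term",318,235,0),("tally",459,311,26)]: print(n,onz(t,u,v,z).round())
E
```

```text
axis [ 621. -211.   68.]
guideend [ 476. -160.   69.]
padlock [ 511. -256.   10.]
post [ 587. -393.    0.]
postnear [ 493. -358.    0.]
jar [ 780. -144.   73.]
term [601. -33.   0.]
tally [ 441. -327.   26.]
```

View pics/topc.png

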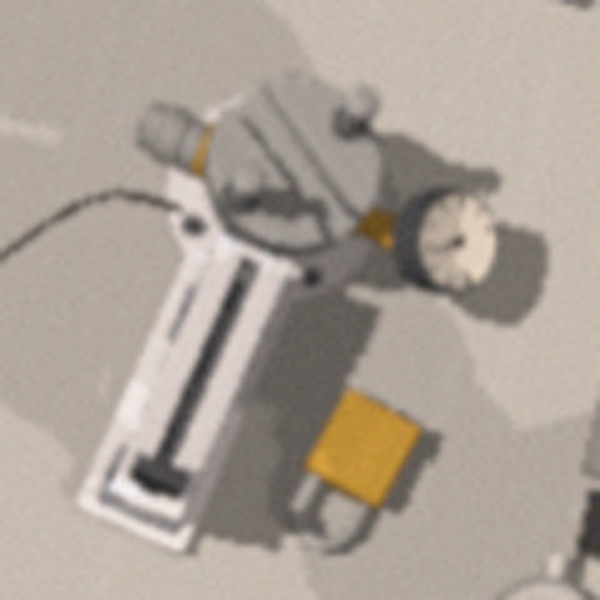

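View pics/sidec.png

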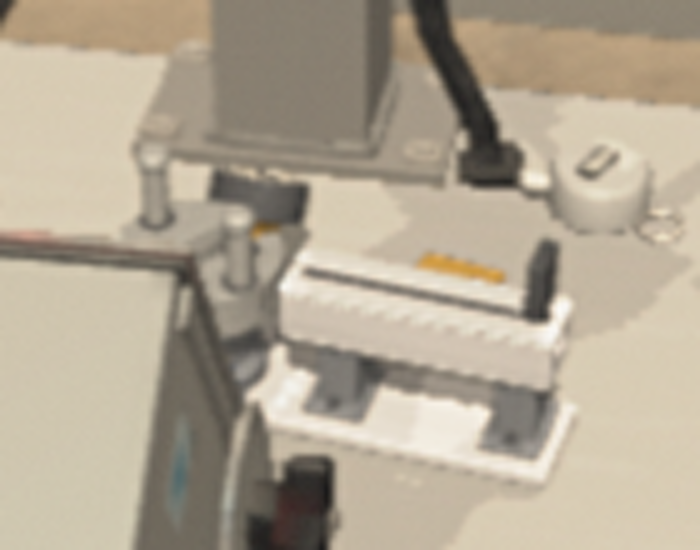

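Run:
```python
import pickle,cv2
from h import *
d=pickle.load(open("d0.pkl","rb"))
t=d["top"];s=d["side"]
T=lambda u,v,z: onz(t,350+(u+.5)/5-.5,185+(v+.5)/5-.5,z)
S=lambda u,v,z: onz(s,240+(u+.5)/5-.5,150+(v+.5)/5-.5,z)
print("cam",ray(t,320,240)[0],ray(s,320,240)[0])
print("disc",T(294,162,68))
a=T(265,90,68);b=T(355,215,68);print("slotR",a,b,np.arctan2(*(b-a)[1::-1]))
a=T(243,120,68);b=T(330,240,68);print("slotL",a,b,np.arctan2(*(b-a)[1::-1]))
a=T(168,480,69);b=T(247,262,69);print("bar",a,b,np.arctan2(*(b-a)[1::-1]))
print("guide R edge",T(190,545,69),T(300,275,69),"L",T(80,500,69),T(195,245,69))
print("lug heads top",T(360,100,103),"dark",T(245,190,103))
print("lugs side",S(153,142,103),S(238,208,103))
print("tab top", T(158,475,100), S(545,240,100))
print("post corners side base z0", onz(s,278,180,0),onz(s,318,180,0),S(215,130,10),S(345,155,10),S(385,135,10), "plate",S(140,150,5),S(440,180,5))
print("phone etc", onz(t,303,262,60), onz(t,328,325,60))
```

```text
cam [ 314.0350448   -46.90121179 1277.00389545] [637.23464744 699.43041204 732.03592183]
disc [ 627.23396464 -217.59590976   68.        ]
slotR [ 657.48150168 -205.93343759   68.        ] [ 605.55195098 -242.41486017   68.        ] -2.5291790321421943
slotL [ 644.49037571 -196.75618011   68.        ] [ 594.86633174 -232.0201555    68.        ] -2.5237728379555895
bar [ 495.04375751 -165.96115131   69.        ] [ 584.72237291 -197.90822399   69.        ] -0.3422226188014021
guide R edge [ 469.15500201 -174.81090818   69.        ] [ 579.81540352 -219.4614092    69.        ] L [ 486.30382689 -130.90829293   69.        ] [ 591.30061743 -176.77609682   69.        ]
lug heads top [ 644.36888496 -239.47620927  103.        ] dark [ 606.26190125 -193.02918082  103.        ]
lugs side [ 645.31429088 -242.17758355  103.        ] [ 612.84865614 -192.19552926  103.        ]
tab top [ 492.28182367 -159.0049984   100.        ] [ 493.79557953 -164.20383568  100.        ]
post corners side base z0 [ 628.37024839 -386.1493078     0.        ] [ 533.78376554 -377.66684981    0.        ] [ 616.96110422 -388.88572966   10.        ] [ 557.30553847 -362.4009385    10.        ] [ 537.16404708 -377.46233746   10.        ] plate [ 652.86946092 -382.66985146    5.        ] [ 514.41818512 -345.31855332    5.        ]
phone etc [530.73270434  -4.95587069  60.        ] [405.35969338 -57.93677106  60.        ]
```

Triangulation puts the disc axis at about (628,-217). The slot is at +0.616 rad and the bar at -0.387 rad, so the disc needs about 1.0 rad clockwise. That means pushing lug b (611,-193) in +x to about x=638. I'll go up and around first, keeping clear of the post.

>>> play_rows --increments '[{"dx": 20,"dy": -17,"dz": -25,"rz": 0.4},{"dx": 40,"dy": -33,"dz": -49,"rz": 0.75},{"dx": 59,"dy": -50,"dz": -74,"rz": 1.1},{"dx": 79,"dy": -67,"dz": -98,"rz": 1.5},{"dx": 99,"dy": -83,"dz": -123,"rz": 1.85},{"dx": 118,"dy": -100,"dz": -147,"rz": 2.2},{"dx": 138,"dy": -117,"dz": -172,"rz": 2.6},{"dx": 158,"dy": -133,"dz": -196,"rz": 2.95}]' --fingers 0

```text
invalid input
```

>>> play_rows --increments '[{"dx": 20,"dy": -17,"dz": -25,"rx": 0,"ry": 0,"rz": 0.4},{"dx": 40,"dy": -33,"dz": -49,"rx": 0,"ry": 0,"rz": 0.75},{"dx": 59,"dy": -50,"dz": -74,"rx": 0,"ry": 0,"rz": 1.1},{"dx": 79,"dy": -67,"dz": -98,"rx": 0,"ry": 0,"rz": 1.5},{"dx": 99,"dy": -83,"dz": -123,"rx": 0,"ry": 0,"rz": 1.85},{"dx": 118,"dy": -100,"dz": -147,"rx": 0,"ry": 0,"rz": 2.2},{"dx": 138,"dy": -117,"dz": -172,"rx": 0,"ry": 0,"rz": 2.6},{"dx": 158,"dy": -133,"dz": -196,"rx": 0,"ry": 0,"rz": 2.95}]' --fingers 0

```text
t: 0.82
eef_pos: [300.4, -419.4, 601.7]
tcp_rot: [-3.141, 0.0, -0.002]
ft_force: [0.6, -1.2, 0.2]
opening: 0.494
```

>>> play_rows --increments '[{"dx": 25,"dy": -30,"dz": 0,"rx": 0,"ry": 0,"rz": 0},{"dx": 50,"dy": -60,"dz": 0,"rx": 0,"ry": 0,"rz": 0},{"dx": 75,"dy": -90,"dz": 0,"rx": 0,"ry": 0,"rz": 0},{"dx": 100,"dy": -120,"dz": 0,"rx": 0,"ry": 0,"rz": 0},{"dx": 132,"dy": -142,"dz": 0,"rx": 0,"ry": 0,"rz": 0},{"dx": 165,"dy": -164,"dz": 0,"rx": 0,"ry": 0,"rz": 0},{"dx": 198,"dy": -185,"dz": 0,"rx": 0,"ry": 0,"rz": 0},{"dx": 230,"dy": -205,"dz": 0,"rx": 0,"ry": 0,"rz": 0}]'

```text
t: 1.48
eef_pos: [532.3, -213.3, 601.8]
tcp_rot: [-3.141, 0.0, -0.002]
ft_force: [0.4, -0.6, -0.5]
opening: 0.007
```

Run:
```python
from cell import env, viewer
import cv2, pickle
for n in ("wrist","top"):
    c=viewer.read_camera(n); pickle.dump(c,open(n+"1.pkl","wb"))
    cv2.imwrite(f"pics/{n}1.png",c["image"][:,:,::-1])
s=env.state();print(s["eef_pos"],s["tcp_rot"],s["joints"])
```

```text
[ 534.17927258 -212.40018213  600.60398091] [-3.13933330e+00  9.97532490e-04  1.77784334e-03] [-0.49355906  0.28550566  1.36915464  0.00151874  1.48888402  1.07533481]
```

View pics/wrist1.png

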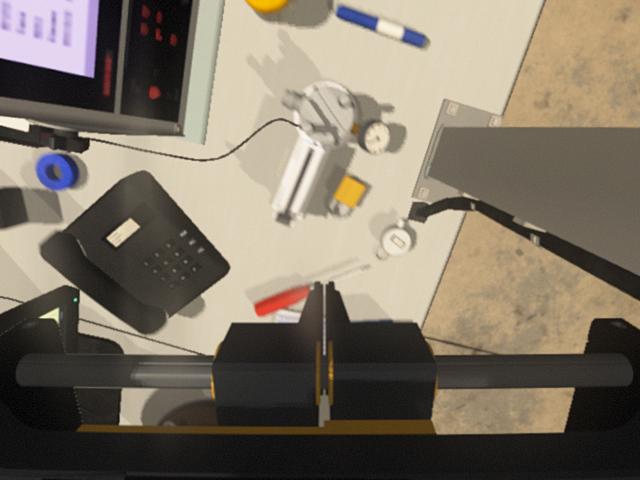

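View pics/top1.png

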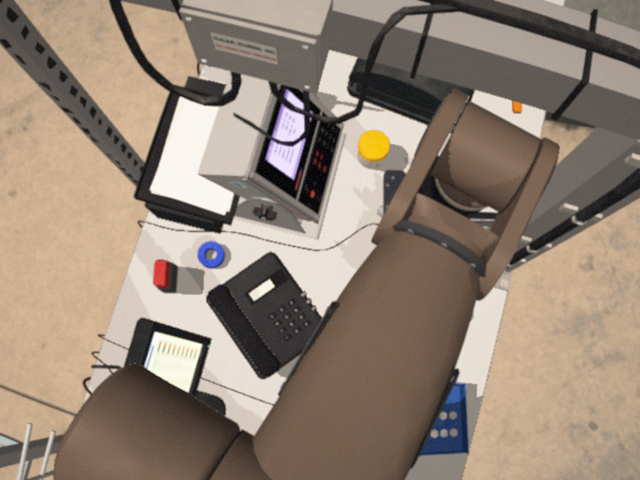

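The wrist view shows the disc at about (327,112) and clear space around the approach. I'll refine the measurement.

Run:
```python
import pickle,cv2
from h import *
c=pickle.load(open("wrist1.pkl","rb"))
im=c["image"][70:230,250:410,::-1]
cv2.imwrite("pics/wc1.png",cv2.resize(im,(600,600),interpolation=cv2.INTER_CUBIC))
pts={"axis":(628,-217,68),"a":(645,-241,103),"b":(611,-193,103),"tab":(493,-162,100)}
for k,p in pts.items(): print(k,((proj(c,[p])[0]-[250,70]+.5)*3.75-.5).round(1))
```

```text
axis [292.5 178.8]
a [368.5 120.2]
b [219.8 230.5]
tab [136.5 578.8]
```

View pics/wc1.png

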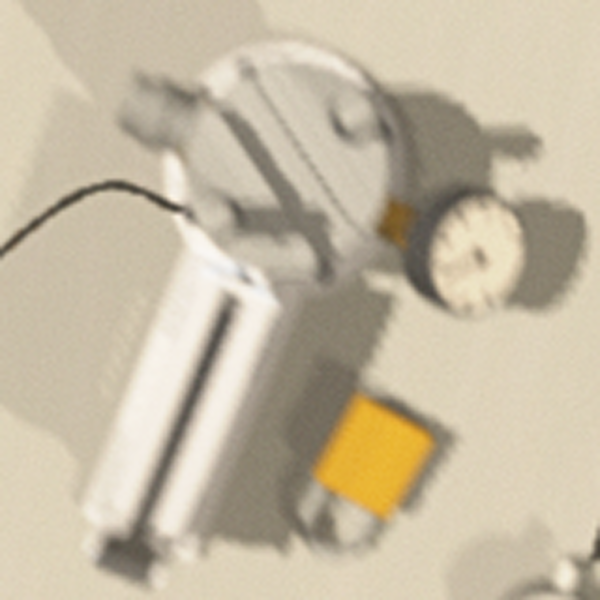

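>>> play_rows --increments '[{"dx": 6,"dy": -3,"dz": 30,"rx": 0,"ry": 0,"rz": 0},{"dx": 12,"dy": -6,"dz": 65,"rx": 0,"ry": 0,"rz": 0},{"dx": 20,"dy": -9,"dz": 100,"rx": 0,"ry": 0,"rz": 0},{"dx": 28,"dy": -12,"dz": 135,"rx": 0,"ry": 0,"rz": 0},{"dx": 36,"dy": -15,"dz": 165,"rx": 0,"ry": 0,"rz": 0},{"dx": 42,"dy": -18,"dz": 190,"rx": 0,"ry": 0,"rz": 0},{"dx": 42,"dy": -18,"dz": 190,"rx": 0,"ry": 0,"rz": 0},{"dx": 42,"dy": -18,"dz": 190,"rx": 0,"ry": 0,"rz": 0}]'

```text
t: 2.25
eef_pos: [575.9, -194.2, 410.2]
tcp_rot: [-3.138, 0.003, 0.002]
ft_force: [-0.0, -0.8, 0.5]
opening: 0.004
```

Run:
```python
from cell import env, viewer
import cv2, pickle
from h import *
c=viewer.read_camera("wrist"); pickle.dump(c,open("wrist2.pkl","wb"))
cv2.imwrite(f"pics/wrist2.png",c["image"][:,:,::-1])
s=env.state();print(s["eef_pos"],s["tcp_rot"],s["joints"],s["ft_force"])
pts={"axis":(628,-217,68),"a":(645,-241,103),"b":(611,-193,103),"tab":(493,-162,100),"tip":(*s["eef_pos"][:2],s["eef_pos"][2]-190)}
for k,p in pts.items(): print(k,proj(c,[p])[0].round(1))
```

```text
[ 575.84532911 -194.36381203  411.68289265] [-3.13970027e+00  5.70255332e-04  1.59881645e-03] [-0.43436452  0.45971249  1.5943051   0.00166408  1.08889168  1.13406131] [ 0.38544336 -0.91728385 -0.08656624]
axis [353.1 164.1]
a [389.3 145.5]
b [324.5 190.8]
tab [288.4 325.3]
tip [326.6 301. ]
```

View pics/wrist2.png

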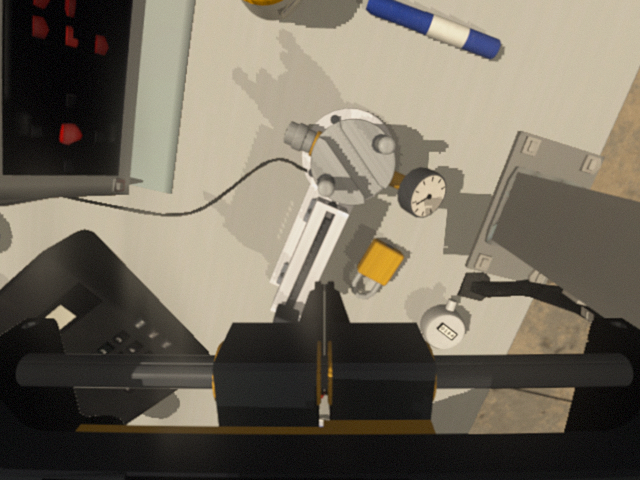

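Lugs are at (384,143) and (326,184) in the wrist view, within about 4 mm of the prediction. I'll take the centre as (629.5,-216.5) and descend behind lug b to a tip height of about 84 mm.

>>> play_rows --increments '[{"dx": 0,"dy": 0,"dz": 30,"rx": 0,"ry": 0,"rz": 0},{"dx": 0,"dy": 0,"dz": 60,"rx": 0,"ry": 0,"rz": 0},{"dx": 0,"dy": 0,"dz": 90,"rx": 0,"ry": 0,"rz": 0},{"dx": 0,"dy": 0,"dz": 115,"rx": 0,"ry": 0,"rz": 0},{"dx": 0,"dy": 0,"dz": 130,"rx": 0,"ry": 0,"rz": 0},{"dx": 0,"dy": 0,"dz": 137,"rx": 0,"ry": 0,"rz": 0},{"dx": 0,"dy": 0,"dz": 137,"rx": 0,"ry": 0,"rz": 0}]'

```text
t: 2.88
eef_pos: [575.8, -194.6, 275.1]
tcp_rot: [-3.14, 0.0, 0.001]
ft_force: [0.3, 0.6, -1.1]
opening: 0.006
```

```bash
cat > look.py <<'E'
import sys
from cell import env, viewer
import cv2, pickle
from h import *
tag=sys.argv[1]
ims=[]
for n in sys.argv[2:]:
    c=viewer.read_camera(n); pickle.dump(c,open(n+tag+".pkl","wb"))
    im=c["image"][:,:,::-1]
    if n=="side": im=cv2.resize(im[150:260,240:380],None,fx=5,fy=5,interpolation=cv2.INTER_CUBIC)
    if n=="top": im=cv2.resize(im[185:305,350:470],None,fx=5,fy=5,interpolation=cv2.INTER_CUBIC)
    cv2.imwrite(f"pics/{n}{tag}.png",im)
s=env.state();print(s["t"],s["eef_pos"],s["tcp_rot"],s["ft_force"])
E
python3 look.py 3 wrist side
```

```text
2.9833 [ 576.06678505 -194.48614682  276.52414283] [-3.14077036e+00 -1.68106656e-03  1.42084951e-03] [-0.09657273 -0.97108564  0.04548275]
```

View pics/wrist3.png

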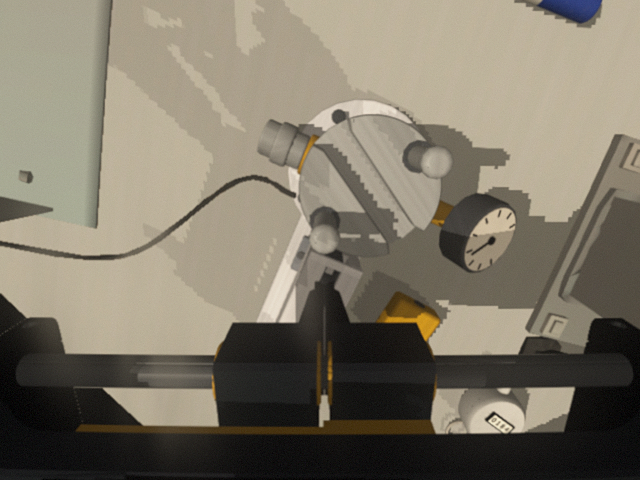

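View pics/side3.png

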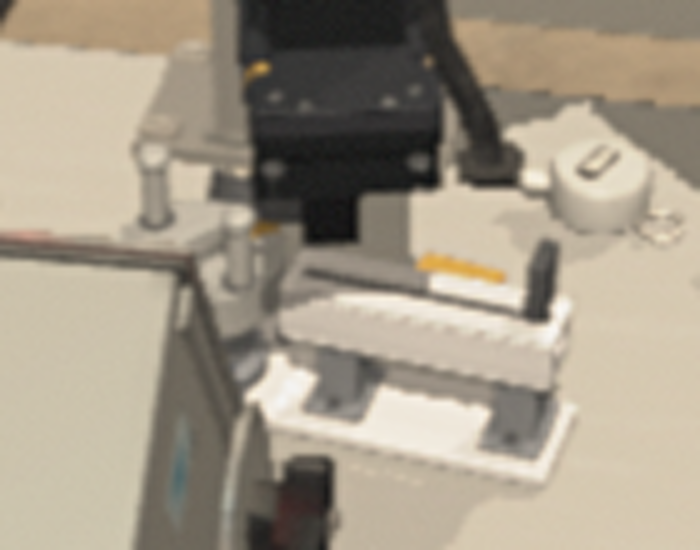

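Lug b's head is at (324,238), in line with the fingers at x≈325. Lug a's head is at (433,160).

Run:
```python
import pickle
from h import *
c=pickle.load(open("wrist3.pkl","rb"));s=pickle.load(open("side3.pkl","rb"))
print("b",onz(c,324,238,103),"a",onz(c,433,160,103))
print("tipfront pred",proj(c,[(586,-194.5,86),(576,-194.5,86)]))
S=lambda u,v,z: onz(s,240+(u+.5)/5-.5,150+(v+.5)/5-.5,z)
# finger in side view bottom edge
for u in (303,358): 
    o,d=ray(s,240+u/5,150+240/5); k=(-184-o[1])/d[1]; print("side finger",o+d*k)
```

```text
b [ 613.50367202 -193.6184097   103.        ] a [ 646.08759561 -237.06364089  103.        ]
tipfront pred [[325.73953415 282.32360512]
 [325.66341433 300.96186244]]
side finger [ 586.95970615 -184.           90.61120826]
side finger [ 565.01021337 -184.           89.20804808]
```

>>> play_rows --increments '[{"dx": 6,"dy": -2,"dz": 1,"rx": 0,"ry": 0,"rz": 0},{"dx": 12,"dy": -3,"dz": 1,"rx": 0,"ry": 0,"rz": 0},{"dx": 17,"dy": -3,"dz": 1,"rx": 0,"ry": 0,"rz": 0},{"dx": 20,"dy": -3,"dz": 1,"rx": 0,"ry": 0,"rz": 0},{"dx": 23,"dy": -3,"dz": 1,"rx": 0,"ry": 0,"rz": 0},{"dx": 26,"dy": -3,"dz": 1,"rx": 0,"ry": 0,"rz": 0},{"dx": 29,"dy": -3,"dz": 1,"rx": 0,"ry": 0,"rz": 0},{"dx": 32,"dy": -3,"dz": 1,"rx": 0,"ry": 0,"rz": 0}]'

```text
t: 3.65
eef_pos: [607.6, -190.5, 275.1]
tcp_rot: [-3.138, 0.003, 0.002]
ft_force: [-7.1, 6.9, 1.2]
opening: 0.006
```

>>> play_rows --increments '[{"dx": 3,"dy": 0,"dz": 0,"rx": 0,"ry": 0,"rz": 0},{"dx": 6,"dy": 0,"dz": 0,"rx": 0,"ry": 0,"rz": 0},{"dx": 9,"dy": 0,"dz": 0,"rx": 0,"ry": 0,"rz": 0},{"dx": 11,"dy": 0,"dz": 0,"rx": 0,"ry": 0,"rz": 0},{"dx": 13,"dy": 0,"dz": 0,"rx": 0,"ry": 0,"rz": 0},{"dx": 15,"dy": 0,"dz": 0,"rx": 0,"ry": 0,"rz": 0},{"dx": 15,"dy": 0,"dz": 0,"rx": 0,"ry": 0,"rz": 0}]'

```text
t: 4.23
eef_pos: [622.8, -190.1, 274.8]
tcp_rot: [-3.138, 0.004, 0.002]
ft_force: [-2.8, 2.2, -0.4]
opening: 0.004
```

```bash
python3 look.py 4 wrist
```

```text
4.2833 [ 622.67837074 -190.2496439   274.84661905] [-3.13796101e+00  3.75382021e-03  2.32338138e-03] [-1.95841634  1.26715581 -0.07136855]
```

View pics/wrist4.png

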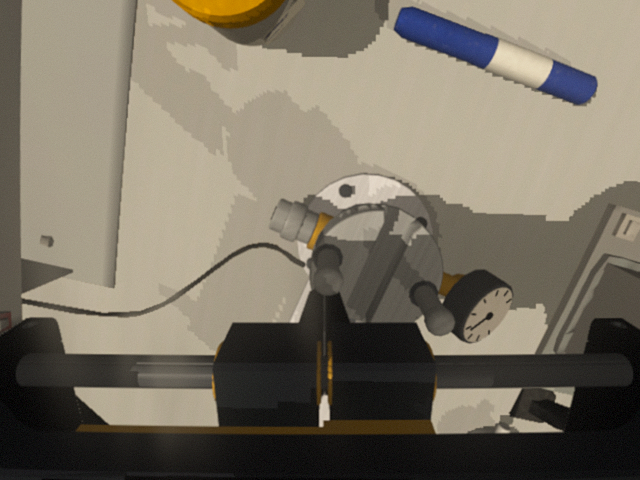

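```bash
python3 - <<'E'
import pickle
from h import *
c=pickle.load(open("wrist4.pkl","rb"))
b=onz(c,328,278,103);a=onz(c,438,318,103)
print(b,a,(a+b)/2,"slot",np.arctan2(*(b-a)[1::-1])-np.pi/2)
# slot edges at far mouth ~ (388,205)-(352,292) left line, (425,222)-(372,318) right line
for p,q in (((389,212),(349,290)),((413,226),(366,313))):
    P=onz(c,*p,68);Q=onz(c,*q,68);print(np.arctan2(*(P-Q)[1::-1]))
E
python3 - <<'E'
import cv2
im=cv2.imread("pics/wrist4.png")[170:350,250:490]
cv2.imwrite("pics/wc4.png",cv2.resize(im,(800,600),interpolation=cv2.INTER_CUBIC))
E
```

```text
[ 641.77562991 -190.58518048  103.        ] [ 622.41972235 -240.5550818   103.        ] [ 632.09767613 -215.57013114  103.        ] slot -0.3695550184649097
-0.41993168427469296
-0.4212993385655179
```

View pics/wc4.png

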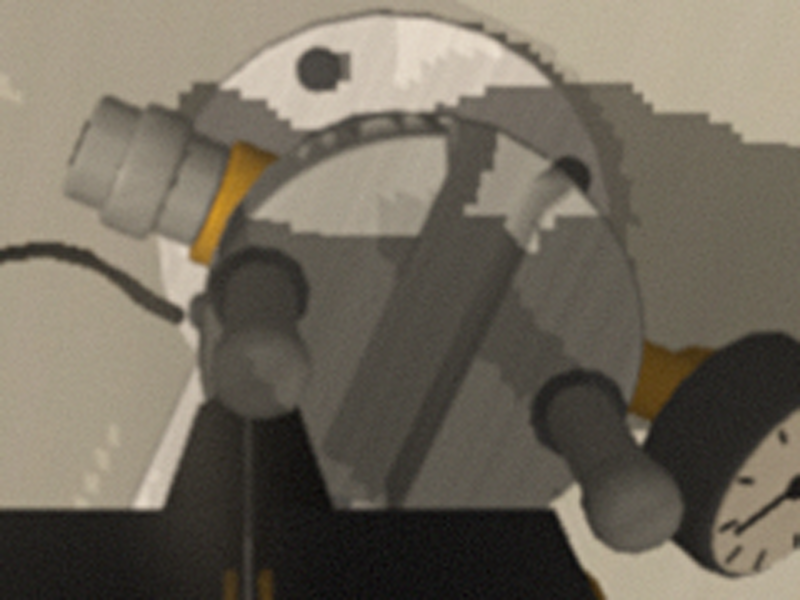

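The disc now reads about -0.37 to -0.42 rad by lugs and slot edges, against -0.387 for the bar, so it is aligned within tolerance. I'll back off, rise and move behind the tab.

>>> play_rows --increments '[{"dx": -12,"dy": 0,"dz": 0,"rx": 0,"ry": 0,"rz": 0},{"dx": -25,"dy": 0,"dz": -10,"rx": 0,"ry": 0,"rz": 0},{"dx": -28,"dy": 0,"dz": -45,"rx": 0,"ry": 0,"rz": 0},{"dx": -40,"dy": -5,"dz": -80,"rx": 0,"ry": 0,"rz": 0.5},{"dx": -65,"dy": -14,"dz": -110,"rx": 0,"ry": 0,"rz": 1.3},{"dx": -95,"dy": -23,"dz": -125,"rx": 0,"ry": 0,"rz": 2.2},{"dx": -130,"dy": -33,"dz": -125,"rx": 0,"ry": 0,"rz": 3.0},{"dx": -162,"dy": -43,"dz": -125,"rx": 0,"ry": 0,"rz": 3.7}]'

```text
t: 4.95
eef_pos: [459.5, -147.6, 401.9]
tcp_rot: [-3.14, 0.001, -0.389]
ft_force: [-0.1, 0.2, -1.1]
opening: 0.004
```

>>> play_rows --increments '[{"dx": 0,"dy": 0,"dz": 0,"rx": 0,"ry": 0,"rz": 0},{"dx": 0,"dy": 0,"dz": 0,"rx": 0,"ry": 0,"rz": 0}]'

```text
t: 5.12
eef_pos: [458.7, -147.4, 403.1]
tcp_rot: [-3.14, -0.002, -0.39]
ft_force: [1.1, -0.6, -0.4]
opening: 0.004
```

```bash
python3 look.py 5 wrist top side
```

```text
5.2667 [ 460.45789729 -148.05699662  402.09517335] [-3.14010930e+00 -3.52537572e-04 -3.88773144e-01] [-0.2787991   0.87888956 -0.39527323]
```

View pics/wrist5.png

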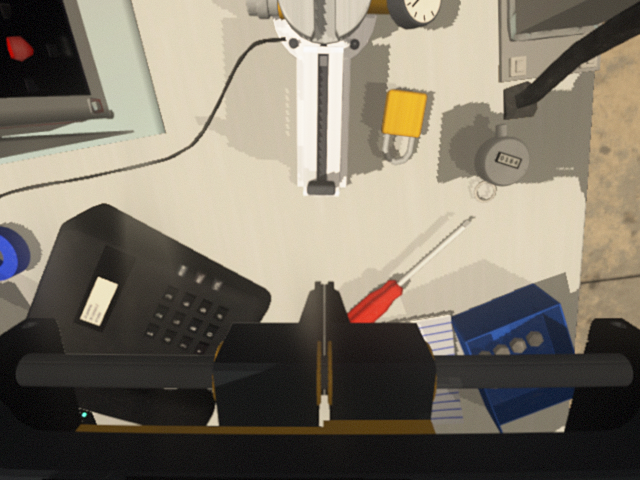

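View pics/side5.png

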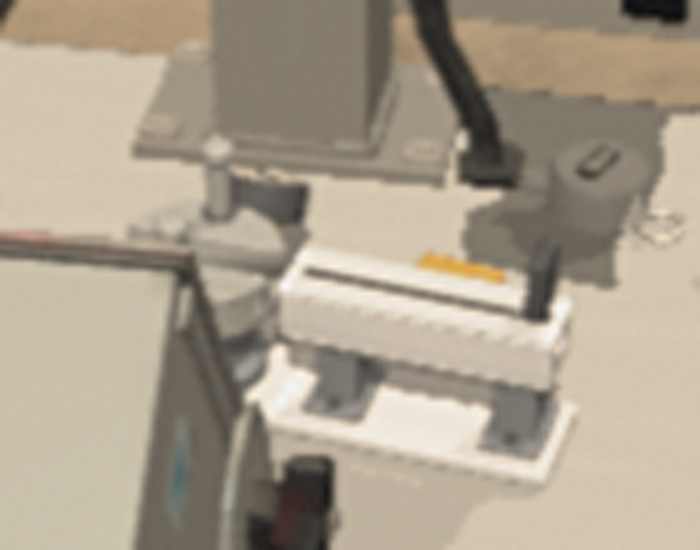

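The wrist view shows the tab at (321,188), nearly in line with the fingers (324). The disc slot at the top (322,15) continues the bar's line.

Run:
```python
import pickle,cv2
from h import *
c=pickle.load(open("wrist5.pkl","rb"))
im=cv2.resize(c["image"][0:200,240:440,::-1],(600,600),interpolation=cv2.INTER_CUBIC);cv2.imwrite("pics/wc5.png",im)
a=onz(c,321,180,69);b=onz(c,324.5,55,69);print("bar ang",np.arctan2(*(b-a)[1::-1]),a,b)
print("tab rear top",onz(c,321,194,100),"rear bottom",onz(c,321,194,72))
```

```text
bar ang -0.4187882590423864 [ 497.96082037 -160.01384119   69.        ] [ 585.1844218  -198.83880513   69.        ]
tab rear top [ 491.8049599  -157.79190089  100.        ] rear bottom [ 487.5560647 -155.7570924   72.       ]
```

View pics/wc5.png

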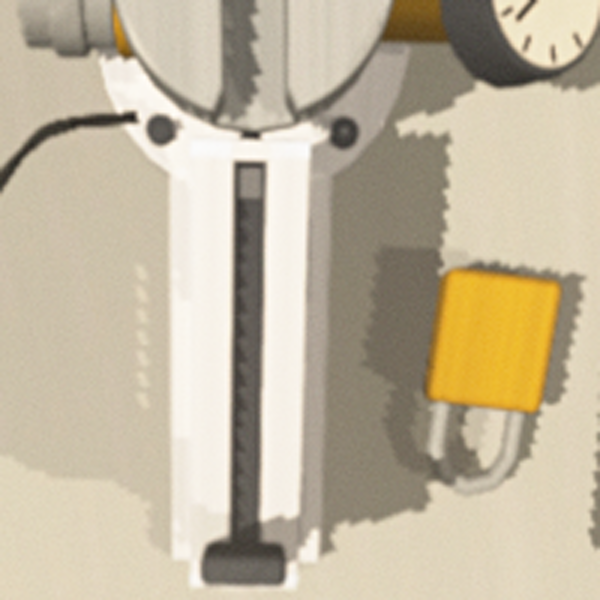

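>>> play_rows --increments '[{"dx": 0,"dy": -2,"dz": 30,"rx": 0,"ry": 0,"rz": 0.1},{"dx": 0,"dy": -3,"dz": 60,"rx": 0,"ry": 0,"rz": 0.2},{"dx": 0,"dy": -3,"dz": 90,"rx": 0,"ry": 0,"rz": 0.2},{"dx": 0,"dy": -3,"dz": 115,"rx": 0,"ry": 0,"rz": 0.2},{"dx": 0,"dy": -3,"dz": 128,"rx": 0,"ry": 0,"rz": 0.2},{"dx": 0,"dy": -3,"dz": 132,"rx": 0,"ry": 0,"rz": 0.2},{"dx": 0,"dy": -3,"dz": 132,"rx": 0,"ry": 0,"rz": 0.2}]'

```text
t: 5.85
eef_pos: [462.4, -145.4, 268.9]
tcp_rot: [-3.14, 0.002, -0.409]
ft_force: [0.2, -0.1, 0.0]
opening: 0.006
```

```bash
python3 look.py 6 wrist side
```

```text
5.95 [ 462.34398588 -145.34886953  270.47485755] [-3.14012081e+00 -1.04006367e-03 -4.09378545e-01] [0.37889467 0.19835316 1.38126975]
```

View pics/wrist6.png

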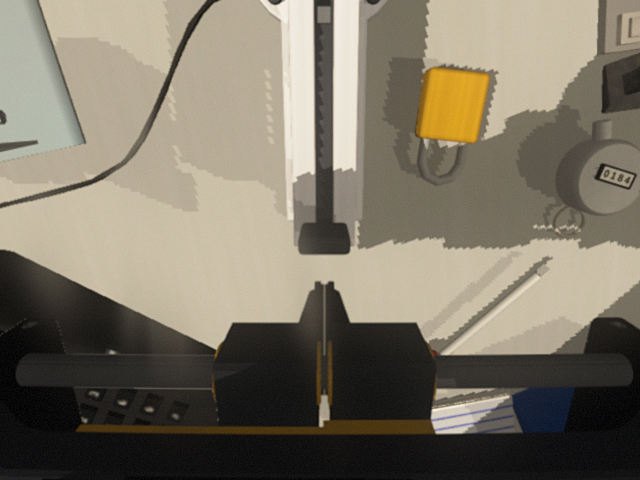

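View pics/side6.png

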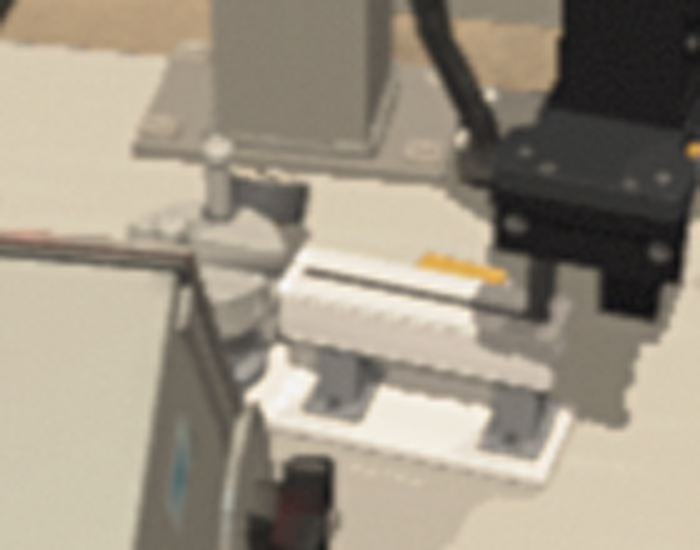

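The tab at (325,240) is centred ahead of the fingers and the bar runs vertically in the image, so I'll push straight along tool x.

>>> play_rows --increments '[{"dx": 7,"dy": 0,"dz": 0,"rx": 0,"ry": 0,"rz": 0},{"dx": 14,"dy": 0,"dz": 0,"rx": 0,"ry": 0,"rz": 0},{"dx": 18,"dy": 0,"dz": 0,"rx": 0,"ry": 0,"rz": 0},{"dx": 22,"dy": 0,"dz": 0,"rx": 0,"ry": 0,"rz": 0},{"dx": 26,"dy": 0,"dz": 0,"rx": 0,"ry": 0,"rz": 0},{"dx": 30,"dy": 0,"dz": 0,"rx": 0,"ry": 0,"rz": 0},{"dx": 34,"dy": 0,"dz": 0,"rx": 0,"ry": 0,"rz": 0},{"dx": 38,"dy": 0,"dz": 0,"rx": 0,"ry": 0,"rz": 0}]'

```text
t: 6.62
eef_pos: [497.5, -160.5, 270.6]
tcp_rot: [-3.14, -0.001, -0.409]
ft_force: [-3.5, 0.9, 2.5]
opening: 0.009
```

>>> play_rows --increments '[{"dx": 4,"dy": 0,"dz": 0,"rx": 0,"ry": 0,"rz": 0},{"dx": 8,"dy": 0,"dz": 0,"rx": 0,"ry": 0,"rz": 0},{"dx": 12,"dy": 0,"dz": 0,"rx": 0,"ry": 0,"rz": 0},{"dx": 16,"dy": 0,"dz": 0,"rx": 0,"ry": 0,"rz": 0},{"dx": 20,"dy": 0,"dz": 0,"rx": 0,"ry": 0,"rz": 0},{"dx": 24,"dy": 0,"dz": 0,"rx": 0,"ry": 0,"rz": 0},{"dx": 28,"dy": 0,"dz": 0,"rx": 0,"ry": 0,"rz": 0},{"dx": 32,"dy": 0,"dz": 0,"rx": 0,"ry": 0,"rz": 0}]'

```text
t: 7.28
eef_pos: [527.2, -173.4, 270.5]
tcp_rot: [-3.14, -0.001, -0.409]
ft_force: [-2.8, 1.5, 2.6]
opening: 0.004
```

>>> play_rows --increments '[{"dx": 4,"dy": 0,"dz": 0,"rx": 0,"ry": 0,"rz": 0},{"dx": 8,"dy": 0,"dz": 0,"rx": 0,"ry": 0,"rz": 0},{"dx": 12,"dy": 0,"dz": 0,"rx": 0,"ry": 0,"rz": 0},{"dx": 16,"dy": 0,"dz": 0,"rx": 0,"ry": 0,"rz": 0},{"dx": 20,"dy": 0,"dz": 0,"rx": 0,"ry": 0,"rz": 0},{"dx": 24,"dy": 0,"dz": 0,"rx": 0,"ry": 0,"rz": 0},{"dx": 28,"dy": 0,"dz": 0,"rx": 0,"ry": 0,"rz": 0},{"dx": 32,"dy": 0,"dz": 0,"rx": 0,"ry": 0,"rz": 0}]'

```text
t: 7.95
eef_pos: [556.9, -186.2, 270.6]
tcp_rot: [-3.14, -0.001, -0.409]
ft_force: [-2.1, 2.7, 3.0]
opening: 0.006
```

```bash
python3 look.py 7 wrist side
```

```text
8.05 [ 557.14776416 -186.48120266  270.47912147] [-3.14017517e+00 -1.71641734e-03 -4.09337792e-01] [-0.14230694 -0.3039822   0.30526204]
```

View pics/wrist7.png

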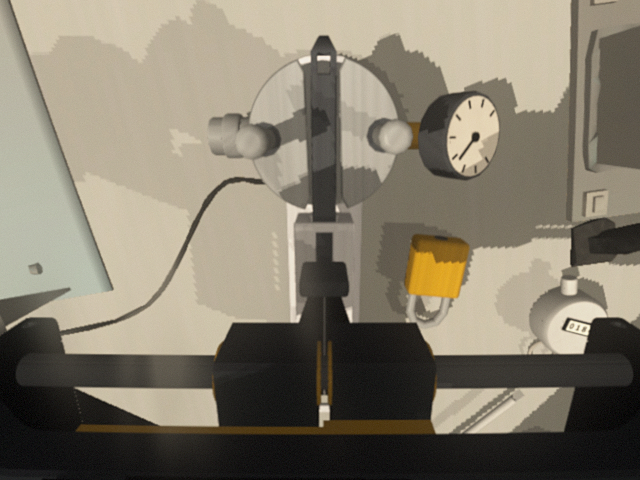

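The nose is through the slot and showing past the rim at (323,40). About 14 mm remain, so I'll go slowly and watch the force.

>>> play_rows --increments '[{"dx": 2,"dy": 0,"dz": 0,"rx": 0,"ry": 0,"rz": 0},{"dx": 4,"dy": 0,"dz": 0,"rx": 0,"ry": 0,"rz": 0},{"dx": 6,"dy": 0,"dz": 0,"rx": 0,"ry": 0,"rz": 0},{"dx": 7.5,"dy": 0,"dz": 0,"rx": 0,"ry": 0,"rz": 0},{"dx": 9,"dy": 0,"dz": 0,"rx": 0,"ry": 0,"rz": 0}]'

```text
t: 8.47
eef_pos: [565.5, -190.1, 270.4]
tcp_rot: [-3.14, -0.001, -0.409]
ft_force: [-2.6, 2.5, 1.1]
opening: 0.006
```

```bash
python3 look.py 8 wrist
python3 - <<'E'
import pickle
from h import *
c=pickle.load(open("wrist8.pkl","rb"))
C=np.array([629.8,-215.3,59]);u=np.array([np.cos(.41),-np.sin(.41),0])
for s in (45,50,54,58): print(s,proj(c,[C+u*s])[0])
E
```

```text
8.5167 [ 565.68118026 -190.1927535   270.48283706] [-3.14018302e+00 -1.83419666e-03 -4.09330383e-01] [-2.21629955  1.8153643  -0.41914372]
45 [319.98204553  58.10301022]
50 [319.97146935  46.44187493]
54 [319.96309355  36.99861686]
58 [319.95480107  27.45339043]
```

View pics/wrist8.png

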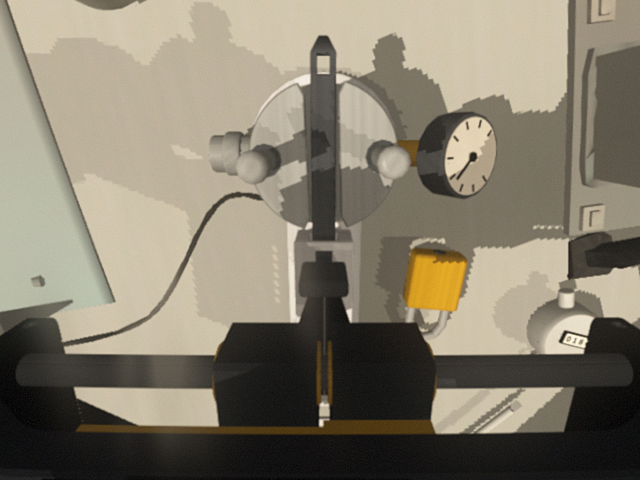

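>>> play_rows --increments '[{"dx": 1,"dy": 0,"dz": 0,"rx": 0,"ry": 0,"rz": 0},{"dx": 2,"dy": 0,"dz": 0,"rx": 0,"ry": 0,"rz": 0},{"dx": 3,"dy": 0,"dz": 0,"rx": 0,"ry": 0,"rz": 0}]'

```text
t: 8.77
eef_pos: [568.5, -191.4, 270.5]
tcp_rot: [-3.14, -0.002, -0.409]
ft_force: [-1.8, 2.3, -0.2]
opening: 0.003
```

>>> play_rows --increments '[{"dx": 0.8,"dy": 0,"dz": 0,"rx": 0,"ry": 0,"rz": 0},{"dx": 1.5,"dy": 0,"dz": 0,"rx": 0,"ry": 0,"rz": 0}]'

```text
t: 8.93
eef_pos: [569.4, -191.8, 270.4]
tcp_rot: [-3.14, 0.001, -0.409]
ft_force: [-10.3, 4.7, 7.0]
opening: 0.005
```

>>> play_rows --increments '[{"dx": 0.7,"dy": 0,"dz": 0,"rx": 0,"ry": 0,"rz": 0},{"dx": 1.2,"dy": 0,"dz": 0,"rx": 0,"ry": 0,"rz": 0}]'

```text
t: 9.1
eef_pos: [569.8, -192.0, 270.4]
tcp_rot: [-3.14, 0.004, -0.409]
ft_force: [-11.5, 4.6, 7.9]
opening: 0.005
```

The force rose to about 12 N after roughly 97 mm of bar travel, so the bar is on its stop. I'll back off and rise.

>>> play_rows --increments '[{"dx": -6,"dy": 0,"dz": 0,"rx": 0,"ry": 0,"rz": 0},{"dx": -16,"dy": 0,"dz": 0,"rx": 0,"ry": 0,"rz": 0},{"dx": -28,"dy": 0,"dz": 0,"rx": 0,"ry": 0,"rz": 0},{"dx": -30,"dy": 0,"dz": -30,"rx": 0,"ry": 0,"rz": 0},{"dx": -30,"dy": 0,"dz": -70,"rx": 0,"ry": 0,"rz": 0},{"dx": -30,"dy": 0,"dz": -110,"rx": 0,"ry": 0,"rz": 0},{"dx": -30,"dy": 0,"dz": -140,"rx": 0,"ry": 0,"rz": 0},{"dx": -30,"dy": 0,"dz": -140,"rx": 0,"ry": 0,"rz": 0}]'

```text
t: 9.77
eef_pos: [543.1, -180.6, 416.9]
tcp_rot: [-3.141, -0.007, -0.409]
ft_force: [0.4, -0.1, -0.2]
opening: 0.003
```

>>> play_rows --increments '[{"dx": 0,"dy": 0,"dz": 0,"rx": 0,"ry": 0,"rz": 0},{"dx": 0,"dy": 0,"dz": 0,"rx": 0,"ry": 0,"rz": 0}]'

```text
t: 9.93
eef_pos: [543.0, -180.6, 417.4]
tcp_rot: [-3.141, -0.009, -0.409]
ft_force: [-0.1, 0.2, 0.0]
opening: 0.004
```

```bash
python3 look.py 9 wrist side
python3 - <<'E'
import pickle
from h import *
c=pickle.load(open("wrist9.pkl","rb"))
C=np.array([629.8,-215.3,59]);u=np.array([np.cos(.41),-np.sin(.41),0])
for s in (46,52,58): print(s,proj(c,[C+u*s])[0])
E
```

```text
10.0333 [ 543.01205178 -180.63637025  415.89459609] [-3.14063487 -0.00603849 -0.40919419] [-0.25641566  0.25942406 -0.69775394]
46 [321.59887839  60.61993133]
52 [321.60166259  52.76535633]
58 [321.60454663  44.84036246]
```

View pics/wrist9.png

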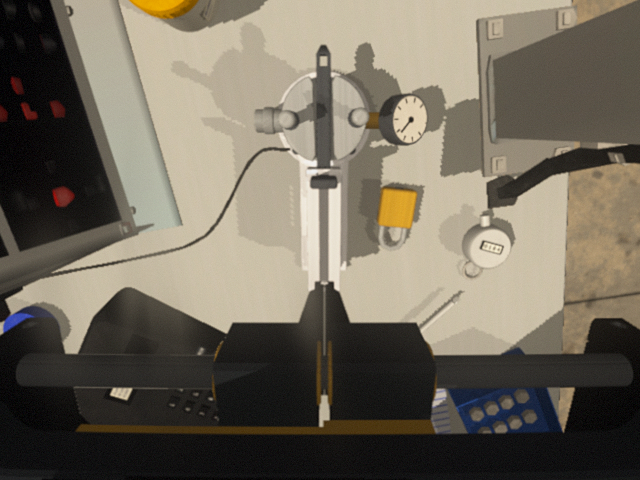

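View pics/side9.png

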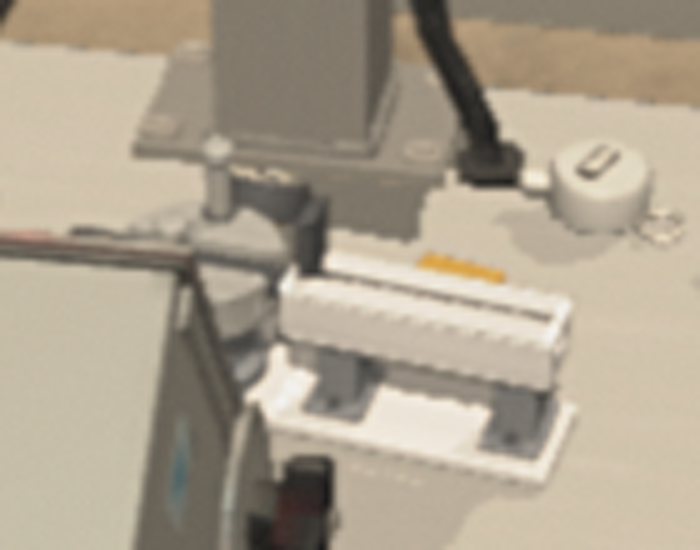

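The nose end at (323,45) matches the predicted home position (45), and the padlock hole is clear of the rim. The slot is in line, the loose things are untouched and the hand is clear, so I'm handing in.

```bash
python3 -c "
from cell import env
print(env.job_done())"
```

```text
the job is handed in; nothing more can be done
None
```

I turned the disc about 1.0 rad clockwise by pushing one lug with the closed fingers. I then pushed the bar by its tab through the slot to its stop, backed off, raised the hand clear and handed the job in. No verdict was reported.

- **Bar home:** the nose end was seen at image row 45, where it was predicted to be when fully home. The bar moved about 97 mm, and the force rose to about 12–15 N at the stop. Wrist force readings stayed below about 15 N throughout.
- **Alignment:** the slot was in line with the bar, with the padlock hole clear of the rim.
- **Surroundings:** in the last wrist and side pictures, the padlock and the loose things in view appeared undisturbed. The hand was about 150 mm above the valve parts with no contact force.
- **Disagreements:** before the push, the slot angle read between -0.37 and -0.42 rad depending on the method, and the bar -0.34 to -0.42 rad. The first camera estimate of the lugs was up to 4 mm off the later wrist-camera one. Both were within tolerance.
- **Refused call:** the first move call was refused as "invalid input". The same move went through once every field was given.

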